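# Rock the jammed locating block out of the frame-assembly board

## Robot

A 6-joint arm with a two-finger parallel gripper is mounted at the origin on the work surface. World frame = base frame: x ahead of the robot, y to its left, z up, the work surface at z = 0. Lengths are in m, angles in rad, forces in N, time in s.
With the tool pointing down it reaches from about 0.3 to 0.825 m from the base axis. Payload 5.4 kg.
Tool frame: the origin (TCP) lies at the very end of the fingers, on their centre line; the grasp point (between the pads) lies 19 mm behind it; z points along the fingers, x is the direction in which the jaws open and shut, and the axes are right-handed (so a half turn about z gives the same grasp; the last joint's range is limited). The gripper opens to 92 mm and grips with 3 to 60 N. Pads are 20 mm wide; open, the fingers measure 128 mm over their backs; the gripper's body (75 mm by 189 mm) begins 69 mm behind the grasp point.
Start: joints at [-1.358, 0.158, 1.597, -0, 1.386, -0.21], TCP at [0.236, -0.524, 0.215] pointing down, gripper open.
Joint ranges: [-2.91, 2.91], [-0.94, 2.29], [0.18, 2.7], [-1.29, 4.43], [0.17, 2.64], [-3, 3]. Speed limits (rad/s): [2.57, 2.57, 3.14, 3.14, 3.14, 3.14].

## Interface

Orientations are given as a rotation vector (axis times angle).
In Python, from workcell import bot gives the robot as it stands. Calls block until the motion is done:
- bot.goto(position, orientation): joint-space move of the TCP to a pose.
- bot.line_to(position, rot=None, max_speed=0.15): straight line of the TCP; rot=None keeps the orientation; max_speed is the mean speed in m/s.
- bot.set_joints(angles): joint-space move.
- bot.set_gripper(opening, newtons=None): opening from 0.0 (shut) to 1.0 (fully open); newtons is the grip in N (None keeps the last); returns when the fingers have stopped.
- bot.hold(seconds).
- bot.inverse_kinematics(position, orientation): joint angles nearest the present ones, or None.
- bot.read_camera(name): name is "scene" or "top" or "wrist"; returns a dict with "pixels" (420x560x3 uint8, blue, green, red), "fx", "fy", "cx", "cy" (pixels), "R" (3x3) and "t" (3): a world point X has camera coordinates R X + t. Camera axes: x right, y down, z forward; pixel columns grow to the right and rows downward; lengths in m; the calibration is good to about 2 mm. The wrist camera is an equidistant fisheye: a pixel r from the principal point sees the ray r / f radians off the axis. A picture is of the moment at which its call begins. There is no depth.
A pose or a line that the arm cannot do raises bot.MotionError and nothing moves.
- bot.job_done(): hands the job in, once; it reports no verdict.
Readings, each from a call of its own:
- bot.current_clock(): time.
- bot.current_joints(): joint angles.
- bot.current_joint_vel(): joint speeds.
- bot.current_effort(): joint torques, N m.
- bot.current_ee_pos(): TCP position.
- bot.current_tool_rot(): TCP orientation.
- bot.current_contact_force(): force on the tool from outside, world axes, zero at the start.
- bot.current_ft_torque(): the same for the moment, N m.
- bot.current_opening(): opening from 0.0 (shut) to 1.0 (fully open).
Only numpy, scipy, OpenCV 4.12 (cv2) and the standard library are available. Lean on these libraries where they do the work, as an engineer would, in place of code of your own. Each camera call takes 0.05 s, during which the arm holds its last target. There are 200 camera calls.

## Task

The glue on the little wooden frame is dry, but the tall locating block that pins it in the assembly board is jammed in its socket, and pulling straight up only lifts the board off the bench. Take hold of the tall block and rock it well to one side and the other, along the frame's edge, until it works free, keeping the board flat on the bench and leaving the frame and everything else where it is. Finish still holding the block in the gripper, upright and steady, just clear of its socket and right above it, about a finger's breadth up, so that I can brush the glue crumbs out.

Things in the scene. Friction and masses are not known exactly. Their poses are not given: they have to be found in the camera images.
- block_center (a point): Centre of the tall beech locating block: 50 mm (its x) by 22 mm (y) by 80 mm high (z), 70 g. At the start 20 mm of it sit in the socket and 60 mm stand proud, its top 90 mm above the bench; nothing else on the board is so tall. The frame's edge runs along its +y face, 1 mm away. Leaned along its length (about its y) one end slides up, the other stays; each end then stays where it was raised to.
- socket (a point): Centre of the socket's mouth, in the board's top face, 30 mm above the bench; axes as the board's. A pocket 53 mm (x) by 24 mm (y), 20 mm deep: the block can lean 8 degrees along x either way, more as it rises. Four springy ribs on its long walls, 19 mm either side of the middle, pinch the block; friction of 15 to 22 N at each end, until the foot is 16 mm up. Empty twins lie 55 and 110 mm to -y.
- board: Loose brown plywood board, 280 (x) by 380 (y) by 30 mm thick, about 2.4 kg, flat on the bench; origin at the centre of its underside. Fences 22 mm high and wide on its +x and +y edges; a round stop, 40 mm wide, 16 mm high, at x -54, y 90 mm; the block's socket at x 42, y 5 mm. A straight pull of some 20 N on the block tips the board before the block slides.
- frame_center (a point): Middle of the glued frame, at the height of its top: four bare wooden bars 24 mm wide and 18 mm high, 150 mm square outside, lying loose on the board between the fences, the stop and the locating block (centre at x 42, y 92 mm on the board).
- pintin: Bystander: round flat tin of pins, 63 mm wide, 24 mm high, standing on the board; origin under its centre.
- spareblock: Bystander: low spare block, 50 by 22 mm and only 22 mm high, lying on the board; origin under its centre.
- spraycan: Bystander on the bench: spray can, 66 mm wide, 190 mm high; origin under its centre.
- gluebottle: Bystander on the bench: white glue bottle, 60 mm wide, 170 mm high; origin under its centre.
- tape: Bystander on the bench: roll of masking tape lying flat, 104 mm wide, 25 mm high; origin under its centre.
- brushpot: Bystander on the bench: pot with brushes, 88 mm wide, 240 mm high with the brushes; origin under its centre.
- tackhammer: Bystander on the bench: small hammer lying flat; origin under its middle.
- barclamp: Bystander on the bench: steel bar clamp lying flat, 300 by 100 mm, 28 mm high; origin under the middle of its bar.
Things that resemble listed ones, but are neither listed nor needed, are in the scene too. Leave any purple look-alike of the part that bears frame_center alone. Of the things that look like the part that bears block_center, the larger one is meant.

How it is judged:
On the way, in this order (a step that is already met when the one before it is completed fails the run):
1. the block, still in its socket, leans at least 3 degrees to one side along its length (its -x end raised) (z of block_center in the frame of socket below 0.041 m and angle between block_center's own x axis and vertical above 1.623 rad), for 0.05 s.
2. the block, still in its socket, leans at least 3 degrees to the other side (its +x end raised) (z of block_center in the frame of socket below 0.041 m and angle between block_center's own x axis and vertical below 1.519 rad), for 0.05 s.
At the end, for the whole second after the job is handed in: Block gripped and carried by the fingers alone, its foot 4 to 45 mm above the board and within 30 mm of centred over its socket, upright within 11 degrees, turned under 20 degrees, still; board flat on the bench (1.1 degrees, 4 mm), frame lying on it (z of block_center in the frame of socket between 0.044 and 0.085 m and x of block_center in the frame of socket between -0.03 and 0.03 m and y of block_center in the frame of socket between -0.03 and 0.03 m and angle between block_center's own z axis and vertical below 0.2 rad and angle between the x axis of block_center and the x axis of socket, either way round below 0.35 rad and contact force between block and the fingers above 1 N and contact force between block and board below 0.2 N and contact force between block and frame below 0.2 N and linear speed of block below 0.02 m/s and angle between board's own z axis and vertical below 0.02 rad and height (world z) of board below 0.004 m and z of frame_center in the frame of board below 0.055 m); the arm keeps its last pose, push and grip.
It fails at once if the board is tipped by more than 2.6 degrees or lifted by more than 8 mm (angle between board's own z axis and vertical above 0.045 rad or height (world z) of board above 0.008 m).
It fails at once if the board is dragged by more than 40 mm (distance of board from where it was at the start of the episode above 0.04 m).
It fails at once if the frame is shifted by more than 40 mm (distance of frame_center from where it was at the start of the episode above 0.04 m).
It fails at once if a bystander is moved by more than 40 mm (distance of any of pintin, spareblock, spraycan, gluebottle, tape, brushpot, tackhammer, barclamp from where it was at the start of the episode above 0.04 m).
It also fails if it takes over 48 s, if anything falls off the work surface, if the arm or the gripper's body presses on something with over 40 N, if the wrist force passes 120 N, or if a joint passes its speed limit or range.

## Working session

There is one attempt and no reset: what is moved stays moved. The work goes in short steps, each a Python script; the robot and the scene stay as the last script left them, time stands still between calls to the robot, and variables do not carry over. Pictures are saved under pics/ and viewed, about 8 in all and at most 12, crops included, and the job is handed in when it is done.

```bash
ls; mkdir -p pics; python3 - <<'E'
from workcell import bot
import cv2
for n in("scene","top"):
    c=bot.read_camera(n); cv2.imwrite(f"pics/{n}0.png",c["pixels"]); print(n,c["fx"],c["fy"],c["cx"],c["cy"],c["R"],c["t"])
print(bot.current_clock(),bot.current_tool_rot())
E
```

```text
pics
scene 406.7222471994573 406.7222471994573 278.8823363488475 212.0709822515651 [[-0.33440077  0.94236133 -0.01145644]
 [ 0.57895693  0.19582292 -0.79149369]
 [-0.74362961 -0.27130888 -0.61106995]] [ 0.24227585 -0.22952024  1.64597274]
top 499.4810487312467 499.4810487312467 271.9970482842174 205.54159877022835 [[ 2.11126962e-02 -9.99773412e-01  2.71619687e-03]
 [-9.85847841e-01 -2.12703958e-02 -1.66287719e-01]
 [ 1.66307815e-01  8.33025281e-04 -9.86073535e-01]] [-0.08208386  0.48674299  1.81702392]
0.1 [-2.63715416e+00  1.70522840e+00  1.86200236e-03]
```

View pics/scene0.png

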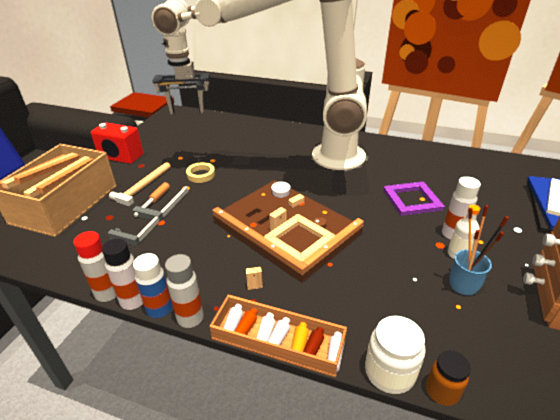

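View pics/top0.png

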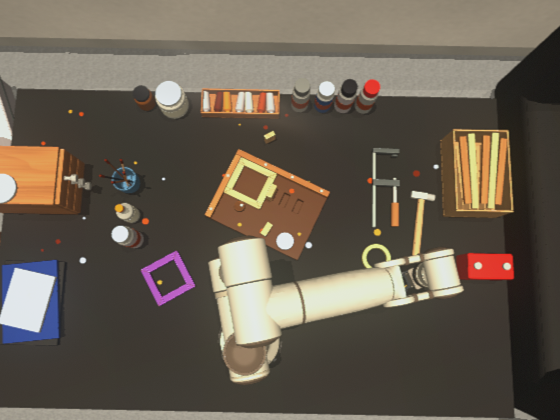

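The frame lies on the board at about (250,183) in the top view, and the tall block is just right of it at about (270,197). I'll enlarge that area.

```bash
python3 - <<'E'
import cv2,numpy as np
a=cv2.imread("pics/top0.png")[143:263,200:335]; b=cv2.imread("pics/scene0.png")[170:280,205:370]
a=cv2.resize(a,None,fx=5.0,fy=5.0,interpolation=cv2.INTER_CUBIC);b=cv2.resize(b,(800,533),interpolation=cv2.INTER_CUBIC)
for i in range(0,a.shape[1],50): cv2.putText(a,str(200+i//5),(i,8),0,.35,(255,255,255))
for i in range(0,a.shape[0],50): cv2.putText(a,str(143+i//5),(0,i+4),0,.35,(255,255,255))
cv2.imwrite("pics/top1.png",a);cv2.imwrite("pics/scene1.png",b)
E
```

```text
(no output)
```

View pics/top1.png

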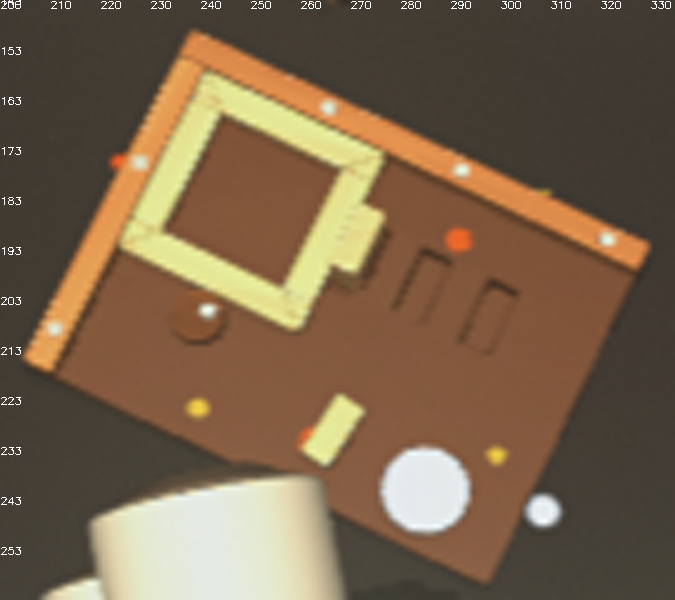

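View pics/scene1.png

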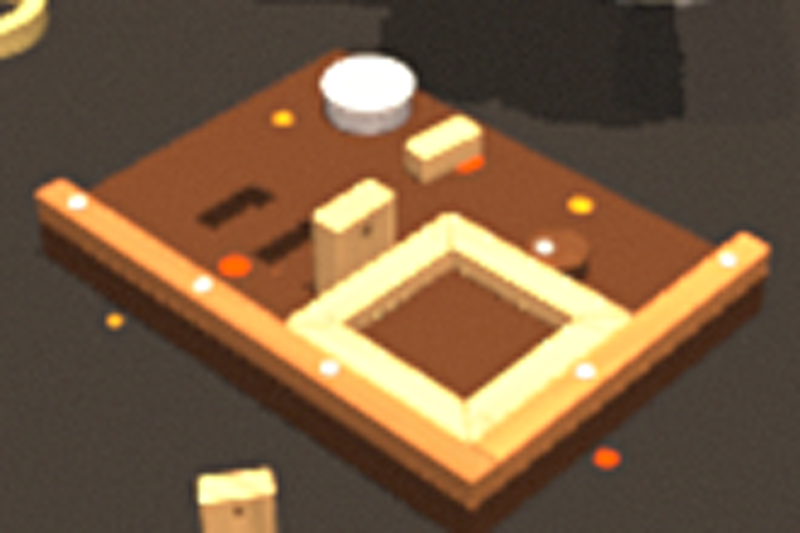

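Both crops show the board clearly, and the block stands proud beside the frame edge. I'll fit the board pose to points read from both views and check it against the block top.

```bash
cat > h.py <<'E'
import numpy as np,cv2
from scipy.spatial.transform import Rotation as Ro
from scipy.optimize import least_squares
def proj(c,X):
    X=np.atleast_2d(X)@np.array(c["R"]).T+np.array(c["t"]); return np.c_[c["fx"]*X[:,0]/X[:,2]+c["cx"],c["fy"]*X[:,1]/X[:,2]+c["cy"]]
def b2w(p,X):
    c,s=np.cos(p[2]),np.sin(p[2]); X=np.atleast_2d(X)
    return np.c_[p[0]+c*X[:,0]-s*X[:,1],p[1]+s*X[:,0]+c*X[:,1],X[:,2]]
E
python3 - <<'E'
from h import *
from workcell import bot
T=bot.read_camera("top");S=bot.read_camera("scene")
t=[(140,190,52,193,30),(140,-190,52,650,243),(-140,190,52,24,355),(-140,-190,30,490,584),(117,167,48,208,72),(117,17,48,385,152),(-33,17,48,300,330),(-33,167,48,122,245),(42,-50,30,423,285),(42,-105,30,489,315),(42,5,90,357,238)]
s=[(140,190,52,478,482),(140,-190,52,37,183),(-140,190,52,768,250),(117,167,48,463,437),(117,17,48,288,323),(-33,17,48,450,212),(-33,167,48,632,318),(42,5,90,354,205)]
t=np.array(t,float);s=np.array(s,float)
tp=np.c_[200+t[:,3]/5-.4,143+t[:,4]/5-.4];sp=np.c_[205+s[:,3]/4.848-.4,170+s[:,4]/4.848-.4]
f=lambda p:np.r_[(proj(T,b2w(p,t[:,:3]/1e3))-tp).ravel(),(proj(S,b2w(p,s[:,:3]/1e3))-sp).ravel()]
r=least_squares(f,[.6,0,-.4],loss="soft_l1");print(r.x,np.degrees(r.x[2]));print(f(r.x).reshape(-1,2).round(1))
print(b2w(r.x,[.042,.005,.09]))
E
```

```text
[ 0.49767586 -0.05495376 -0.43115406] -24.703307899285473
[[ 0.3 -0.7]
 [ 0.4 -0.1]
 [ 0.1  0.3]
 [-0.3  0.1]
 [ 0.1 -1. ]
 [ 0.6  0. ]
 [-0.1 -0. ]
 [-0.7 -0.4]
 [ 0.3 -0.3]
 [ 0.3  0. ]
 [ 0.3 -0.3]
 [-0.9 -0.7]
 [ 0.1  1.3]
 [ 0.8 -1.1]
 [ 1.5  1. ]
 [-0.9 -0.5]
 [ 0.3 -0.5]
 [ 0.9 -0.7]
 [ 0.4 -0.7]]
[[ 0.53792179 -0.06796396  0.09      ]]
```

The fit is consistent, about 1 px, and the block top agrees. Next I hover over the block and check with the wrist camera.

```bash
cat >> h.py <<'E'
P=np.array([0.49767586,-0.05495376,-0.43115406])
def projw(c,X):
    X=np.atleast_2d(X)@np.array(c["R"]).T+np.array(c["t"]); r=np.hypot(X[:,0],X[:,1]);th=np.arctan2(r,X[:,2])
    return np.c_[c["fx"]*th*X[:,0]/r+c["cx"],c["fy"]*th*X[:,1]/r+c["cy"]]
def tool(yaw,tilt=0):  # tilt about board +y: positive raises -x end
    R=Ro.from_euler("z",P[2])*Ro.from_euler("y",tilt)*Ro.from_euler("z",yaw)*Ro.from_euler("x",np.pi)
    return R
E
python3 - <<'E'
from h import *
from workcell import bot
p=b2w(P,[.042,.005,.19])[0]
best=None
for yw in(0,np.pi):
    js=[bot.inverse_kinematics(b2w(P,[.042+dx,.005,z])[0],tool(yw,a).as_rotvec()) for z,a,dx in((.19,0,0),(.055,0,0),(.07,.2,.02),(.07,-.2,-.02))]
    print(yw,[None if j is None else np.round(j,2) for j in js])
    if js[0] is not None and (best is None or abs(js[0][5])<best[0]): best=(abs(js[0][5]),yw)
yw=best[1];print("use",yw)
bot.goto(p,tool(yw).as_rotvec());print(bot.current_ee_pos(),bot.current_contact_force(),bot.current_clock())
c=bot.read_camera("wrist");im=c["pixels"].copy()
print(c["fx"],c["cx"],c["cy"],np.round(c["R"],3),np.round(c["t"],3))
np.savez("w0.npz",im=im,**{k:np.array(c[k]) for k in("fx","fy","cx","cy","R","t")})
big=cv2.resize(im,(800,600),interpolation=cv2.INTER_CUBIC)
pts={"blk":[(x,y,90) for x,y in((17,-6),(67,-6),(67,16),(17,16))],"fr":[(x,y,48) for x,y in((-33,17),(117,17),(117,167),(-33,167))],"s2":[(x,y,30) for x,y in((15.5,-62),(68.5,-62),(68.5,-38),(15.5,-38))]}
for k,v in pts.items():
    q=projw(c,b2w(P,np.array(v)/1e3));q=(q+.5)*800/560
    cv2.polylines(big,[np.int32(q*16)],True,(0,0,255),1,cv2.LINE_AA,4)
cv2.imwrite("pics/w0.png",big)
E
```

```text
0 [array([-0.35,  0.09,  1.72,  0.  ,  1.33,  0.08]), array([-0.35,  0.26,  1.82,  0.  ,  1.06,  0.08]), array([-0.36,  0.43,  1.58,  0.01,  1.33,  0.07]), array([-0.33,  0.05,  2.04, -0.03,  0.86,  0.11])]
3.141592653589793 [None, None, None, None]
use 0
[ 0.53794782 -0.06887995  0.19008161] [ 1.19874973  0.29948991 -0.1298399 ] 2.175
325.19226210127806 275.6163401656717 210.53836197511882 [[ 0.908 -0.419  0.   ]
 [-0.404 -0.877  0.259]
 [-0.108 -0.235 -0.966]] [-0.517  0.134  0.409]
```

View pics/w0.png

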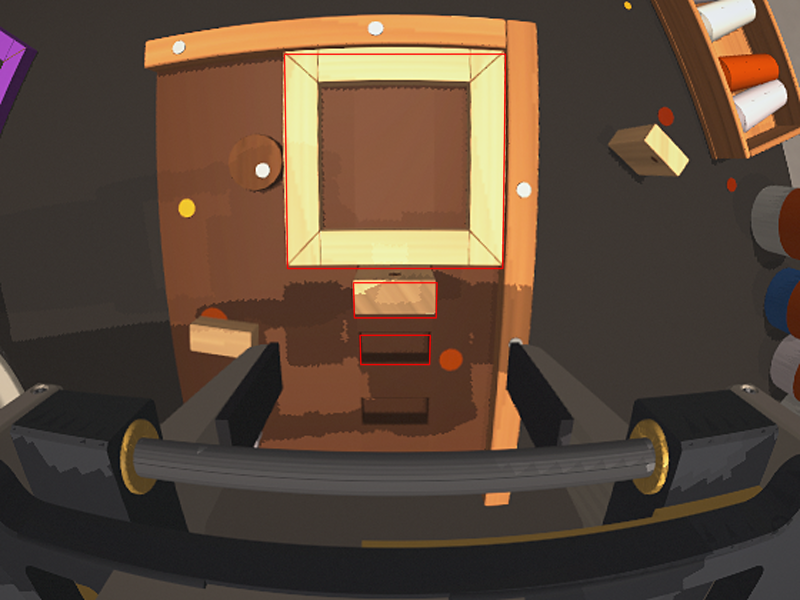

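The red overlay (block top at rows 281–317, cols 353–437, plus the frame and twin socket) lies on the real edges to about 1–2 mm. I descend and close gently.

```bash
python3 - <<'E'
from h import *
from workcell import bot
R=tool(0).as_rotvec()
Bz=Ro.from_euler("z",-P[2])
def rep(s):
    print(s,"F",Bz.apply(bot.current_contact_force()).round(1),"M",Bz.apply(bot.current_ft_torque()).round(2),"pos",(Bz.apply(np.array(bot.current_ee_pos())-[P[0],P[1],0])*1e3).round(1),"op",round(bot.current_opening()*92,1),bot.current_clock())
bot.line_to(b2w(P,[.042,.005,.056])[0],R);bot.hold(.3);rep("down")
bot.set_gripper(0.,6);bot.hold(.3);rep("grip6")
E
```

```text
down F [ 0.6 -0.3  0.4] M [-0.02 -0.06  0.05] pos [42.4  5.  56.6] op 92.4 3.5667
grip6 F [ 5.7 -0.9 -2.6] M [-0.01 -0.93 -0.02] pos [42.6  5.  56.1] op 49.8 4.575
```

```bash
cat >> h.py <<'E'
from workcell import bot
Bz=Ro.from_euler("z",-P[2])
def rep(s=""):
    r=Bz*Ro.from_rotvec(bot.current_tool_rot())*Ro.from_euler("x",-np.pi)
    print(s,"F",Bz.apply(bot.current_contact_force()).round(1),"M",Bz.apply(bot.current_ft_torque()).round(2),"pos",(Bz.apply(np.array(bot.current_ee_pos())-[P[0],P[1],0])*1e3).round(1),"tilt",r.as_euler("xyz",True).round(1),"op",round(bot.current_opening()*92,1),round(bot.current_clock(),1))
def pose(hp,hm,X0,Y0=5.,gz=46.):
    """hp,hm: foot heights (mm) at x=+-19; gz: TCP above foot on the block axis; X0,Y0: board x,y of tool when upright"""
    a=np.arctan2(hm-hp,38.);h=(hp+hm)/2
    x=-np.tan(a)*max(20-h,0)/2+gz*np.sin(a);z=10+h+gz*np.cos(a)
    return b2w(P,np.array([X0+x,Y0,z])/1e3)[0],tool(0,a).as_rotvec()
E
python3 - <<'E'
from h import *
R=tool(0).as_rotvec()
X=42.
for i in range(3):
    X+=.7;bot.line_to(b2w(P,[X/1e3,.005,.056])[0],R,max_speed=.01);bot.hold(.2);rep(f"X{X}")
    if Bz.apply(bot.current_contact_force())[0]<2.0:break
E
```

```text
X42.7 F [ 0.5  0.4 -0.5] M [-0.04 -0.47  0.05] pos [42.7  5.  56.1] tilt [-0.  0. -0.] op 50.0 5.0
```

```bash
python3 - <<'E'
from h import *
bot.set_gripper(0.,60);rep("grip60")
for hm in (1.5,3.,4.5,5.2):
    bot.line_to(*pose(.3*hm/4.5,hm,42.7),max_speed=.02);rep(f"hm{hm}")
bot.hold(.2);rep()
E
```

```text
grip60 F [2.  0.5 1. ] M [-0.08 -0.43  0.05] pos [42.7  5.  56.1] tilt [-0.  0.  0.] op 49.7 5.2
hm1.5 F [0.1 0.4 2.9] M [ 0.02 -0.36  0.03] pos [44.1  5.  56.9] tilt [-0.   2.1 -0. ] op 49.6 5.5
hm3.0 F [0.3 0.  1.5] M [-0.   -0.43  0.08] pos [45.5  5.1 57.6] tilt [ 0.   4.2 -0. ] op 49.6 5.7
hm4.5 F [ 1.3 -0.3  2.6] M [ 0.1  -0.55 -0.  ] pos [46.9  5.1 58.2] tilt [0.  6.2 0. ] op 49.5 6.0
hm5.2 F [0.6 1.5 1.8] M [ 0.04 -1.03  0.04] pos [47.6  5.1 58.5] tilt [0.  7.2 0. ] op 49.5 6.2
 F [1.1 1.  0.5] M [ 0.07 -1.19  0.07] pos [47.6  5.  58.5] tilt [0.  7.2 0. ] op 49.6 6.4
```

```bash
cat >> h.py <<'E'
def look(n):
    S=bot.read_camera("scene")["pixels"][185:285,205:345];W=bot.read_camera("wrist")["pixels"][150:330,170:390]
    S=cv2.resize(S,(560,400),interpolation=cv2.INTER_CUBIC)[:, 100:460];W=cv2.resize(W,(440,400),interpolation=cv2.INTER_CUBIC)
    cv2.imwrite(n,np.hstack([S,W[:400]]))
E
python3 -c "
from h import *
look('pics/r1.png')"
```

```text
(no output)
```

View pics/r1.png

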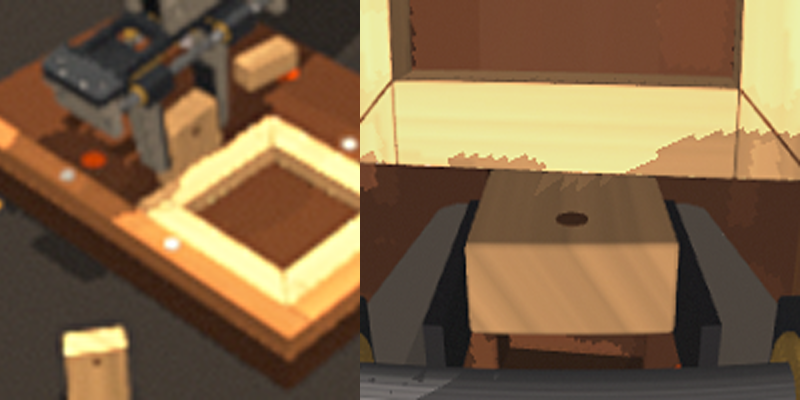

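The block's top edge stays square between the pads while the frame edge looks tilted, so the block is leaning with the gripper. Now the other way, then back again.

```bash
python3 - <<'E'
from h import *
from numpy import linspace
hm=5.0
for hp in linspace(0.3,10.,8)[1:]:
    bot.line_to(*pose(hp,hm,42.7),max_speed=.02);rep(f"hp{hp:.1f}")
bot.hold(.2);rep()
E
```

```text
hp1.7 F [ 6.   0.6 -5. ] M [ 0.15 -1.28 -0.02] pos [46.1  4.9 58.7] tilt [-0.   4.9 -0. ] op 49.9 6.8
hp3.1 F [ 6.6  0.9 -6.1] M [ 0.19 -1.4  -0.02] pos [44.8  4.9 59.2] tilt [ 0.   2.8 -0. ] op 50.0 7.0
hp4.5 F [ 7.8  1.  -9.3] M [ 0.17 -1.65 -0.02] pos [43.4  4.9 59.6] tilt [ 0.   0.7 -0. ] op 49.6 7.3
hp5.8 F [  8.4   1.5 -10.1] M [ 0.17 -1.78 -0.03] pos [41.9  4.9 60.1] tilt [ 0.  -1.3 -0. ] op 49.5 7.5
hp7.2 F [  9.3   0.6 -11.8] M [ 0.19 -1.78 -0.01] pos [40.2  4.8 60.6] tilt [-0.  -3.4 -0. ] op 49.1 7.8
hp8.6 F [  9.3   1.6 -12. ] M [ 0.27 -1.58  0.04] pos [38.5  4.8 61. ] tilt [ 0.  -5.4 -0. ] op 49.7 8.0
hp10.0 F [  9.3   1.5 -12.8] M [ 0.25 -1.5   0.  ] pos [36.7  4.8 61.3] tilt [-0.  -7.4 -0. ] op 49.5 8.3
 F [  7.9   1.7 -11.6] M [ 0.18 -1.38 -0.02] pos [36.7  4.8 61.3] tilt [ 0.  -7.4 -0. ] op 49.8 8.5
```

```bash
python3 -c "
from h import *
look('pics/r2.png')"
```

```text
(no output)
```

View pics/r2.png

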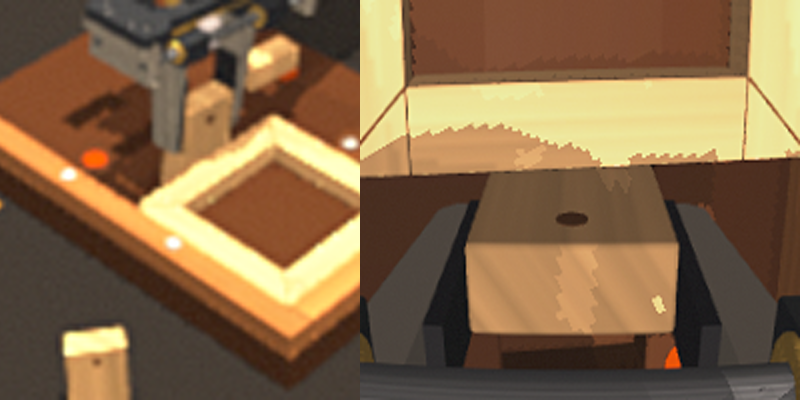

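Leaned the other way too (frame edge slope reversed), and the board is still flat. I'll keep walking it out.

```bash
python3 - <<'E'
from h import *
def walk(fixp,fix,a,b,n):
    for v in np.linspace(a,b,n+1)[1:]:
        bot.line_to(*(pose(fix,v,42.7) if fixp else pose(v,fix,42.7)),max_speed=.025)
        F=Bz.apply(bot.current_contact_force())
        if F[2]<-17: rep("STOP");return False
    rep(f"{'hm' if fixp else 'hp'}->{b}");return True
if walk(True,9.5,5,14.5,7):
    if walk(False,14.2,9.5,19.,7):
        walk(True,18.5,14.2,18.5,5)
E
```

```text
STOP F [ -0.    0.8 -18. ] M [ 0.08 -0.29 -0.  ] pos [41.5  4.9 64.2] tilt [-0.   1.6  0. ] op 49.3 9.6
```

```bash
cat > walk.py <<'E'
from h import *
def walk(fixp,fix,a,b,n):
    for v in np.linspace(a,b,n+1):
        for k in range(4):
            bot.line_to(*(pose(fix,v,42.7) if fixp else pose(v,fix,42.7)),max_speed=.025)
            F=Bz.apply(bot.current_contact_force())[2]
            if F>-12.5: break
            fix-=.4
        if F<-17: rep("STOP");break
    rep(f"{'hm' if fixp else 'hp'} {v:.1f} fix {fix:.1f}");return fix,v
E
python3 - <<'E'
from walk import *
walk(True,9.1,10.6,15,5)
E
```

```text
hm 15.0 fix 7.1 F [ -6.9  -0.6 -10.9] M [-0.14  1.12  0.08] pos [50.   5.  66.6] tilt [-0. 12.  0.] op 50.0 12.1
```

```bash
python3 - <<'E'
from walk import *
walk(False,14.6,7.1,18.,8)
E
```

```text
hp 18.0 fix 13.4 F [-4.2  0.3 -7.5] M [-0.06  1.06 -0.05] pos [37.8  4.9 71.9] tilt [ 0.  -6.9 -0. ] op 49.6 15.1
```

```bash
python3 - <<'E'
from walk import *
f,v=walk(True,18.,13.4,19.,6)
bot.hold(.2);rep();look("pics/r3.png")
E
```

```text
hm 19.0 fix 18.0 F [-7.2  0.7  0.4] M [0.07 1.49 0.01] pos [44.4  5.4 75.6] tilt [ 0.   1.5 -0. ] op 49.6 16.8
 F [-7.  -0.4 -0.1] M [ 0.16  1.46 -0.01] pos [44.4  5.4 75.6] tilt [ 0.   1.4 -0. ] op 49.4 17.0
```

View pics/r3.png

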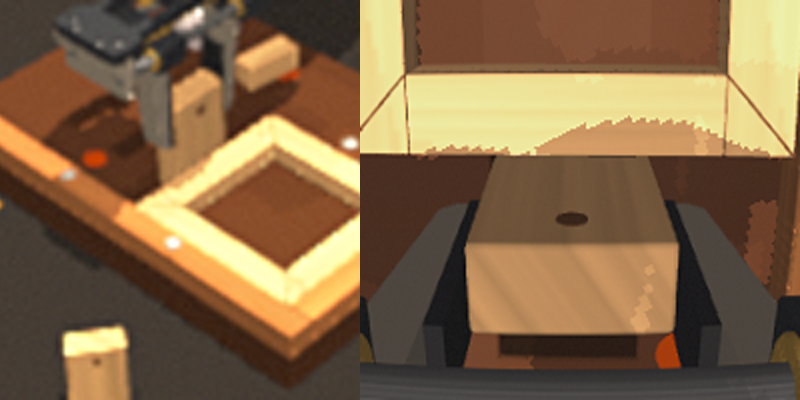

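The block is upright and the vertical force is about zero, so it is free of the ribs. I lift it straight to a foot height of about 15 mm, watching the force.

```bash
python3 - <<'E'
from h import *
for h in (20,22,25,30,35):
    bot.line_to(*pose(h,h,42.2),max_speed=.03);rep(f"h{h}")
bot.hold(.6);rep()
T=bot.read_camera("top")["pixels"][143:263,200:335];S=bot.read_camera("scene")["pixels"][175:275,205:345];W=bot.read_camera("wrist");w0=np.load("w0.npz")
cv2.imwrite("pics/fin.png",np.hstack([cv2.resize(S,(400,400),interpolation=2),cv2.resize(W["pixels"][60:330,80:400],(400,400),interpolation=2)]))
E
```

```text
h20 F [ 0.7  0.2 -0.8] M [-0.02 -0.03 -0.02] pos [45.1  5.1 78.2] tilt [ 0.  -0.4 -0. ] op 49.7 17.4
h22 F [-0.  -1.2 -1. ] M [-0.01 -0.02 -0.02] pos [43.6  5.  78.9] tilt [ 0.  -0.2 -0. ] op 49.3 17.6
h25 F [-0.3  0.5 -1. ] M [ 0.02 -0.07  0.04] pos [42.6  5.  81.3] tilt [ 0. -0. -0.] op 49.7 17.9
h30 F [-0.4 -0.5 -1. ] M [-0.1  -0.06  0.02] pos [42.4  5.  86.3] tilt [ 0. -0.  0.] op 49.8 18.2
h35 F [-0.2  0.4 -0.6] M [-0.02 -0.1   0.02] pos [42.4  5.  91.3] tilt [ 0. -0. -0.] op 49.7 18.5
 F [-0.2 -0.7 -0.8] M [-0.01 -0.11 -0.03] pos [42.2  5.  91. ] tilt [-0. -0.  0.] op 49.9 19.1
```

View pics/fin.png

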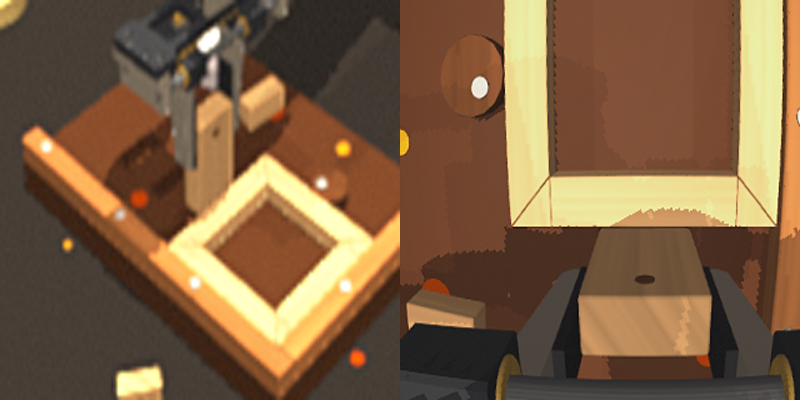

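```bash
python3 -c "
from h import *
bot.job_done();rep('done')"
```

```text
the job is handed in; nothing more can be done
the job is handed in; nothing more can be done
```

The block is out of its socket and the job is handed in. The gripper is still holding the block upright, about 15 mm above the board and over the socket.

- **Rocking:** I gripped the block by its 50 mm ends at 60 N. The gripper leaned it +7° (-x end raised), then -7° (+x end raised), then +12° and -7°, until the ribs let go.
- **Board:** One rock, to the third lean, reached an 18 N upward pull on the board, close to the 20 N that tips it. I stopped there and eased the pull before going on. In the pictures the board stayed flat, and I saw no shift of it or the frame, though I didn't measure the final positions.
- **Last checks:** Tilt was 0.0° and the opening still 50 mm. The only load was about 0.8 N downward, the block's own weight of 0.7 N, so it seems to touch neither board nor frame. The wrist view shows the block centred on the frame's middle line and not slipped in the pads.
- **Not checked:** The 15 mm comes from the arm's position, not a separate measurement. I hand-read the board's position from the images, good to about 2 mm. No reading was possible after hand-in, at about 19 s of the 48 s.

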